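# Seat an inspection roller in its two-slot holder

## Task

Lift the steel roller out of the wooden rest and lower its two axle ends into the open slots of the grey roller holder, then press it gently down until the bearing blocks in both slots are fully home, so that it lies level for the microscope. Press slowly and never hard (stay below about 25 N), do not drop it in, let go of it at the end, and leave the other things on the counter where they are.

Things in the scene. Friction and masses are not known exactly. Their poses are not given: they have to be found in the camera images.
- roller_mid (a point): Centre of the loose roller: plain bright steel cylinder, 36 mm diameter, 92 mm long, with an axle stub 12 mm in diameter and 30 mm long at each end (152 mm over all); 0.25 to 0.4 kg. Its y axis runs along the axle (level); x and z may have any roll about it. It starts in the rest with 45 mm free beneath its axis, so it can be pinched across its middle from above.
- rest: Fixed wooden storage rest, told by its two V-shaped forks: foot plate 80 (x) x 150 (y) x 10 mm; forks 12 mm thick at y = -60 and +60 mm carry the axle stubs, axle along y, its centre 55 mm above the counter; fork tips 65 mm high. Origin at the centre of the underside, z up.
- holder: Fixed roller holder: grey base plate 110 (x) x 156 (y) x 26 mm and two aluminium posts with slots. Origin at the centre of the underside, z up. The posts are plates 52 mm wide (x) and 12 mm thick (y), centred at y = -60 and +60 mm, 108 mm clear between them. Each has a slot for an axle stub, 14 mm wide, at x = 0, open at the top, running through along y.
- holder_top (a point): Centre of the upper face of the holder's base plate, 26 mm above the counter; axes as the holder's. The posts (both alike) are set higher or lower each time, which is not measured: tops 104 to 124 mm above the counter. The slots' mouths widen in 45-degree flanks to 38 mm over the top 12 mm. The axle's centre when home is 30 mm below the tops (74 to 94 mm up): feel for it.
- block_left (a joint): Dark steel bearing block in the slot at y = +60 mm, 13 mm wide, flat top, sliding down: 0 = up (an axle on it is 12 mm above home), 0.012 m = home on a hard stop. It moves only when pushed down with about 5.5 N, stays where left, no spring. Starts at 0 to 0.007, the two differently. Sliding together, they push back with about 11 N in all; go slowly (10 mm/s or less): on the stops force jumps.
- block_right (a joint): The same for the bearing block in the slot at y = -60 mm of the holder.
- mount: Bystander: grey resin specimen mount, a disc 32 mm in diameter and 22 mm high, standing. Origin under its centre.
- dropper: Bystander: small amber bottle 34 mm in diameter and 58 mm high, standing. Origin under its centre.
- swab: Bystander: flat brush with a wooden handle, 150 mm long, lying. Origin at its underside.
There are look-alikes about, which are no part of the job. What is meant by the holder is not red, and is the larger of those in its own colour. Leave any purple look-alike of the part that bears roller_mid alone.

How it is judged:
On the way, in this order (a step that is already met when the one before it is completed fails the run):
1. the roller is lifted clear of the rest in the gripper (z of roller_mid in the frame of rest above 0.075 m and contact force between the fingers and roller above 1 N), for 0.1 s.
2. with the gripper still on the roller, both axle ends are in the slots and both bearing blocks are pressed fully home (x of roller_mid in the frame of holder between -0.005 and 0.005 m and y of roller_mid in the frame of holder between -0.015 and 0.015 m and z of roller_mid in the frame of holder below 0.099 m and angle between the y axis of roller_mid and the y axis of holder, either way round below 0.035 rad and value of joint each of block_left, block_right above 0.0105 m and contact force between the fingers and roller above 0.5 N), for 0.1 s.
At the end, for the whole second after the job is handed in: Both bearing blocks are at least 10.5 mm down of their 12 mm, the roller lies at rest in both slots: its centre within 5 mm (x) and 15 mm (y) of the holder's middle, no higher than 99 mm above the counter, its axle along the holder's y within 2 degrees (x of roller_mid in the frame of holder between -0.005 and 0.005 m and y of roller_mid in the frame of holder between -0.015 and 0.015 m and z of roller_mid in the frame of holder below 0.099 m and angle between the y axis of roller_mid and the y axis of holder, either way round below 0.035 rad and value of joint each of block_left, block_right above 0.0105 m and linear speed of roller below 0.02 m/s); the robot touches nothing.
It fails at once if the roller is pressed or dropped on the holder with more than 45 N (contact force between roller and holder above 45 N).
It fails at once if a bystander is disturbed (moved by more than 20 mm) (distance of any of mount, dropper, swab from where it was at the start of the episode above 0.02 m).
It also fails if it takes over 51 s, if anything falls off the work surface, if the arm or the gripper's body presses on something with over 40 N, if the wrist force passes 120 N, or if a joint passes its speed limit or range.

## Robot

A 6-joint arm with a two-finger parallel gripper is mounted at the origin on the work surface. World frame = base frame: x ahead of the robot, y to its left, z up, the work surface at z = 0. Lengths are in m, angles in rad, forces in N, time in s.
With the tool pointing down it reaches from about 0.275 to 0.75 m from the base axis. Payload 10.2 kg.
Tool frame: the origin (TCP) lies at the very end of the fingers, on their centre line; the grasp point (between the pads) lies 19 mm behind it (bot.grip_depth is the distance from the TCP to the grasp point, in m); z points along the fingers, y is the line along which they close (so a half turn about z gives the same grasp; the last joint's range is limited). The gripper opens to 88 mm and grips with 3 to 60 N. Pads are 18 mm wide; open, the fingers measure 123 mm over their backs; the gripper's body (75 mm by 187 mm) begins 45 mm behind the grasp point.
Start: joints at [1.067, 0.313, 1.498, -0, 1.331, -0.223], TCP at [0.146, 0.504, 0.239] pointing down, gripper open.
Joint ranges: [-2.94, 2.94], [-0.97, 2.17], [0.19, 2.56], [-1.23, 4.37], [0.02, 3.11], [-2.88, 2.88]. Speed limits (rad/s): [2.39, 2.39, 3.01, 3.14, 3.14, 3.14].

## Interface

Orientations are given as a unit quaternion [x, y, z, w].
In Python, from bench import bot, read_camera, ticket gives the robot as it stands.
- The arm moves only by the tool arm_command, never from a script. Its argument "steps" is a list that holds one entry, the list of rows, each a list of 7 numbers: the shift along the world's x, y, z in m, then the turn, a rotation vector about the world's x, y, z in rad, then the finger opening in m, from 0 to 0.0881. In form: [[[tx, ty, tz, wx, wy, wz, gripper], ...]]. A call has exactly 10 rows; each row shifts and turns the commanded pose from where the row before left it; what a row does not reach is not made up. A row lasts 1/12 s, in which the tool goes at most 41.7 mm and 7.16 degrees, less where a joint would pass 70% of its speed; a pose out of reach is approached as far as the arm can. A call with a gripper value outside its range is refused whole. The fingers move at their own pace and stop on an object; "newtons" is the grip in N (left out, the last holds). Time passes only in rows, so rows that do not move let the fingers close, or fill a call up. It gives the time, the measured TCP pose, the force, the opening and the grip force at its end, in the units of the state.
- bot.sense(): the state, without advancing time (a new reading comes with each control period).
- read_camera(name): name is "scene" or "top" or "wrist"; returns a dict with "img" (384x512x3 uint8, red, green, blue), "range_z" (384x512 float32, m along the optical axis (not along the pixel's ray), 0 where there is no reading), "vertical_fov" (degrees; the focal length in pixels is half the picture's height over the tangent of half this angle, whatever the lens; pixels are square), "cx", "cy" (the principal point, pixels), "T" (4x4, takes a point from camera to world coordinates). Camera axes: x right, y down, z forward; pixel columns grow to the right and rows downward; lengths in m; the calibration is good to about 2 mm. A picture is of the moment at which its call begins.
- ticket.hand_in(): hands the job in; it is judged then, once.
The state is a dict: "t": time; "joint_pos": joint angles; "qd": joint speeds; "joint_torque": joint torques, N m; "position": TCP position; "ee_rot": TCP orientation; "contact_force": force on the tool from outside, world axes, zero at the start; "ft_torque": the same for the moment, N m; "opening": finger opening in m; "grasp_force": force on a finger pad.
Only numpy, scipy, OpenCV 4.12 (cv2) and the standard library are available. Lean on these libraries where they do the work, as an engineer would, in place of code of your own. Each camera call takes 0.05 s, during which the arm holds its last target. There are 200 camera calls.

## Working session

There is one attempt and no reset: what is moved stays moved. The work goes in short steps, Python scripts to look and compute and a tool call to move; the robot and the scene stay as the last step left them, time stands still between calls to the robot, and variables do not carry over. Pictures are saved under pics/ and viewed, at most 10 in all, crops included, and the job is handed in when it is done.

Besides the shell and the picture viewer there is one more tool, called after "Emit:" by a JSON object that holds its "method" and its "body". arm_command: Moves the arm, as the interface text tells. Its arguments: {"type":"object","properties":{"steps":{"type":"array"},"newtons":{"type":"number"}},"required":["steps"]}

```bash
mkdir -p pics; ls; cat > h.py <<'E'
import numpy as np, cv2
from bench import bot, read_camera, ticket
def cloud(c):
    h,w=c["range_z"].shape; f=h/2/np.tan(np.radians(c["vertical_fov"])/2)
    u,v=np.meshgrid(np.arange(w),np.arange(h)); z=c["range_z"]
    P=np.stack([(u-c["cx"])/f*z,(v-c["cy"])/f*z,z],-1)
    return P@c["T"][:3,:3].T+c["T"][:3,3]
E
python3 - <<'E'
from h import *
for n in ("top","scene"):
    c=read_camera(n); np.savez(f"{n}.npz",P=cloud(c),img=c["img"])
    cv2.imwrite(f"pics/{n}.png",cv2.resize(c["img"][:,:,::-1],(800,600)))
    print(n,c["T"].round(3).tolist(),c["vertical_fov"])
print(bot.sense())
E
```

```text
pics
top [[-0.001, -0.998, 0.07, 0.461], [-1.0, 0.0, -0.007, -0.079], [0.007, -0.07, -0.998, 1.105], [0.0, 0.0, 0.0, 1.0]] 43.87065363316478
scene [[0.641, 0.461, -0.614, 1.097], [0.767, -0.379, 0.517, -0.558], [0.005, -0.803, -0.597, 0.628], [0.0, 0.0, 0.0, 1.0]] 48.524247576650325
{'t': 0.1, 'joint_pos': array([ 1.06662782e+00,  3.13372925e-01,  1.49830664e+00,  2.80781235e-06,
        1.33099074e+00, -2.23404404e-01]), 'qd': array([-5.63611578e-05, -1.59726680e-03, -1.59231032e-03,  5.10231577e-04,
       -1.84376707e-03, -1.35039656e-03]), 'joint_torque': array([ 2.18852168e-03, -4.02810287e+01, -2.52645350e+01,  6.96049794e-02,
        3.41571635e-02, -5.53668292e-05]), 'position': array([0.14538658, 0.50426008, 0.23824961]), 'ee_rot': array([ 1.39921730e-01,  9.90162421e-01, -5.03079226e-04, -1.92997377e-04]), 'contact_force': array([0.53530818, 0.43696292, 0.59058536]), 'ft_torque': array([-0.01034639,  0.01266651,  0.02324594]), 'grasp_force': 0.0, 'opening': 0.08822722282525076}
```

View pics/top.png

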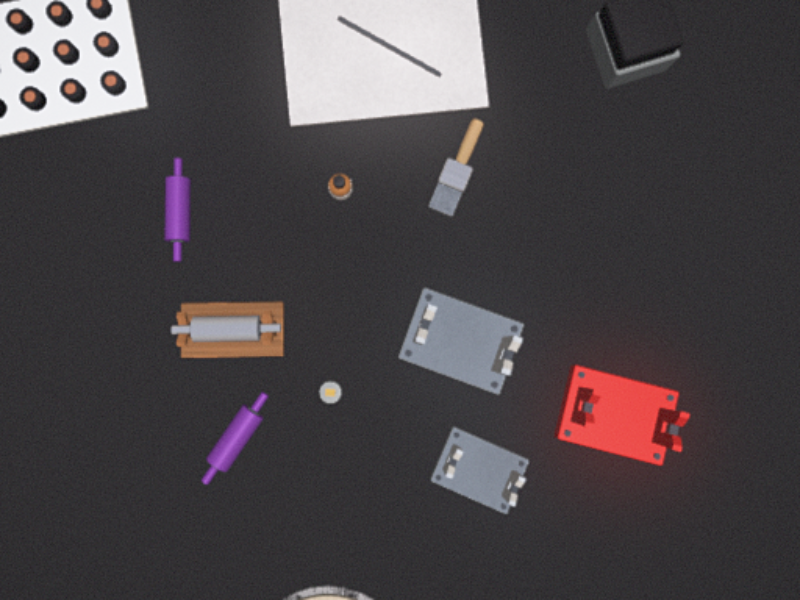

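View pics/scene.png

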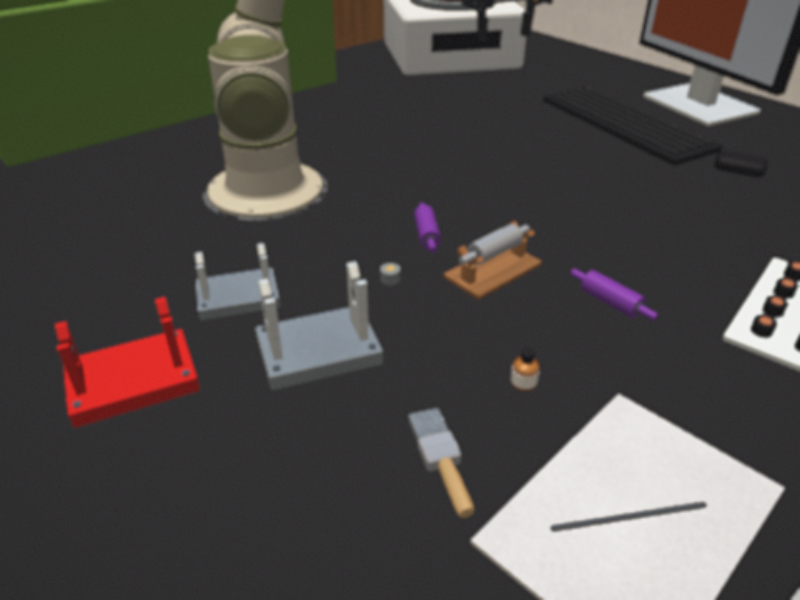

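Top view (800x600 px). Candidates for the holder are the large grey one (462,341), the small grey one (480,470) and the red one (620,415), so I choose the large grey. Candidates for the roller are the bright steel one in the wooden rest (225,328) and the purple ones (177,208) and (235,438), so I choose the steel. The mount is at (330,392), the dropper at (340,186) and the swab at (457,165).

```bash
python3 - <<'E'
from h import *
d=np.load("top.npz");P,img=d["P"],d["img"]
def px(u,v): return int(v*.64),int(u*.64)
def reg(u0,u1,v0,v1):
    m=np.zeros(P.shape[:2],bool);m[int(v0*.64):int(v1*.64),int(u0*.64):int(u1*.64)]=1;return m
print("counter z",P[px(400,250)], P[px(300,500)])
# holder plates
for n,r in (("big",reg(390,535,280,400)),("small",reg(425,535,420,520))):
    m=r&(P[...,2]>.015)&(P[...,2]<.036); q=P[m][:,:2].astype(np.float32)
    print(n,cv2.minAreaRect(q),"z",np.median(P[m][:,2]))
    t=P[r&(P[...,2]>.085)]; print(" posts",len(t),np.percentile(t[:,2],[50,80,95]) if len(t) else "")
    if len(t):
        _,l,ce=cv2.kmeans(t[:,:2].astype(np.float32),2,None,(3,50,1e-5),5,0); print(ce, [np.percentile(t[l[:,0]==i][:,2],[50,90,95]) for i in (0,1)])
# roller
r=reg(165,290,295,365)
m=r&(P[...,2]>.045); hsv=cv2.cvtColor(img,cv2.COLOR_RGB2HSV); m&=hsv[...,1]<70
q=P[m]; print("roller",cv2.minAreaRect(q[:,:2].astype(np.float32)),"max z",np.percentile(q[:,2],[50,95,99]))
b=P[r&(P[...,2]>.062)]; print("barrel",cv2.minAreaRect(b[:,:2].astype(np.float32)))
w=r&(P[...,2]>.004)&(P[...,2]<.016); print("foot",cv2.minAreaRect(P[w][:,:2].astype(np.float32)))
for n,u,v in (("dropper",340,186),("mount",330,392),("swabA",475,125),("swabB",445,210)): print(n,P[px(u,v)].round(3))
c=img[int(280*.64):int(400*.64),int(160*.64):int(535*.64)][:,:,::-1]
cv2.imwrite("pics/crop.png",cv2.resize(c,(780,250),interpolation=cv2.INTER_CUBIC))
E
```

```text
counter z [ 0.61169333 -0.10604106  0.00075059] [0.24529967 0.04024057 0.00270181]
big ((0.4766092896461487, -0.19254447519779205), (0.15582942962646484, 0.11007893085479736), 69.85857391357422) z 0.02563669864291196
 posts 382 [0.11605391 0.12196704 1.10465533]
[[ 0.49247226 -0.12845689]
 [ 0.45633337 -0.24754953]] [array([0.11819457, 1.10465533, 1.10465533]), array([0.11329803, 0.12255111, 0.12366231])]
small ((0.29022836685180664, -0.21856729686260223), (0.12065412104129791, 0.08496131002902985), 66.38867950439453) z 0.019776977734142
 posts 16 [1.10465533 1.10465533 1.10465533]
[[ 0.46118498 -0.0788212 ]
 [ 0.46118492 -0.0788212 ]] [array([1.10465533, 1.10465533, 1.10465533]), array([1.10465533, 1.10465533, 1.10465533])]
roller ((0.4894450306892395, 0.06820063292980194), (0.29674628376960754, 0.03997284919023514), 86.79126739501953) max z [0.06837869 0.07445701 0.0763225 ]
barrel ((0.49065274000167847, 0.06812320649623871), (0.2958514094352722, 0.0481247641146183), 87.89957427978516)
foot ((0.49531668424606323, 0.15332147479057312), (0.1773335486650467, 0.09666354209184647), 89.943115234375)
dropper [ 0.696 -0.018  0.057]
mount [ 0.404 -0.003  0.021]
swabA [ 0.796 -0.217  0.02 ]
swabB [ 0.67  -0.171  0.015]
```

View pics/crop.png

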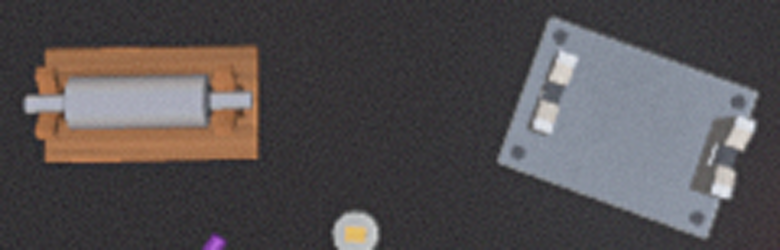

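The crop confirms both: the steel roller sits in the brown V-fork rest at crop (138,103), and the large grey holder has its slots at crop (553,92) and (730,157). Some pixels have no depth reading, so I refine with those filtered out.

```bash
python3 - <<'E'
from h import *
d=np.load("top.npz");P,img=d["P"],d["img"]
hsv=cv2.cvtColor(img,cv2.COLOR_RGB2HSV); Z=P[...,2]
R=(P[...,0]>.43)&(P[...,0]<.56)
b=R&(P[...,1]>0.03)&(P[...,1]<.28)&(Z>.045)&(Z<.09)&(hsv[...,1]<70)
n,l,s,c=cv2.connectedComponentsWithStats(b.astype(np.uint8)); i=1+s[1:,4].argmax()
q=P[l==i]; r=cv2.minAreaRect(q[:,:2].astype(np.float32)); print("roller",r,len(q))
x,y=q[:,0],q[:,1]; k=np.polyfit(y,x,1); print("line x=",k, "ang",np.arctan(k[0])); 
bb=q[q[:,2]>.064]; print("barrel",cv2.minAreaRect(bb[:,:2].astype(np.float32)),np.percentile(bb[:,2],[50,90,98]))
w=R&(P[...,1]>0.03)&(P[...,1]<.28)&(Z>.004)&(Z<.016)&(hsv[...,1]>90); print("foot",cv2.minAreaRect(P[w][:,:2].astype(np.float32)))
C=np.array([.4766,-.1925]);a=np.radians(69.86);ey=np.array([np.cos(a),np.sin(a)]);ex=np.array([ey[1],-ey[0]])
hp=np.stack([(P[...,:2]-C)@ex,(P[...,:2]-C)@ey],-1)
m=(abs(hp[...,0])<.035)&(abs(hp[...,1])<.09)&(Z>.05)&(Z<.14)
for s in (1,-1):
    mm=m&(hp[...,1]*s>0); t=mm&(Z>np.percentile(Z[mm],70)-.012)
    for side in (1,-1):
        f=t&(hp[...,0]*side>0); print(s,side,hp[f].mean(0).round(4),np.percentile(Z[f],[50,90]).round(4),f.sum(), hp[f][:,0].min().round(4),hp[f][:,0].max().round(4))
E
```

```text
roller ((0.49368181824684143, 0.14058145880699158), (0.15199802815914154, 0.03542641922831535), 89.96231079101562) 876
line x= [-0.02140386  0.49618172] ang -0.02140059635239595
barrel ((0.493326336145401, 0.13534019887447357), (0.13495424389839172, 0.030590903013944626), 89.91394805908203) [0.07053924 0.07381504 0.07567156]
foot ((0.4933282732963562, 0.14175525307655334), (0.07994502782821655, 0.1491406261920929), 1.1160171031951904)
1 1 [0.0167 0.06  ] [0.1186 0.1222] 57 0.0074 0.0258
1 -1 [-0.0167  0.06  ] [0.1194 0.1228] 56 -0.0258 -0.0072
-1 1 [ 0.0164 -0.0594] [0.119  0.1229] 66 0.0069 0.0261
-1 -1 [-0.017  -0.0593] [0.1185 0.1236] 64 -0.0261 -0.0071
```

Emit:
{"method": "arm_command", "body": {"steps": [[[0.0174, -0.0182, -0.003, 0, 0, -0.0635, 0.088], [0.0174, -0.0182, -0.003, 0, 0, -0.0635, 0.088], [0.0174, -0.0182, -0.003, 0, 0, -0.0635, 0.088], [0.0174, -0.0182, -0.003, 0, 0, -0.0635, 0.088], [0.0174, -0.0182, -0.003, 0, 0, -0.0635, 0.088], [0.0174, -0.0182, -0.003, 0, 0, -0.0635, 0.088], [0.0174, -0.0182, -0.003, 0, 0, -0.0635, 0.088], [0.0174, -0.0182, -0.003, 0, 0, -0.0635, 0.088], [0.0174, -0.0182, -0.003, 0, 0, -0.0635, 0.088], [0.0174, -0.0182, -0.003, 0, 0, -0.0635, 0.088]]], "newtons": 25}}

```text
t: 0.93
position: [0.3201, 0.3214, 0.2084]
ee_rot: [0.443, 0.896, -0.0, -0.0]
contact_force: [0.3, 0.1, -0.0]
opening: 0.0878
grasp_force: 0.0
```

Emit:
{"method": "arm_command", "body": {"steps": [[[0.0174, -0.0182, -0.003, 0, 0, -0.0635, 0.088], [0.0174, -0.0182, -0.003, 0, 0, -0.0635, 0.088], [0.0174, -0.0182, -0.003, 0, 0, -0.0635, 0.088], [0.0174, -0.0182, -0.003, 0, 0, -0.0635, 0.088], [0.0174, -0.0182, -0.003, 0, 0, -0.0635, 0.088], [0.0174, -0.0182, -0.003, 0, 0, -0.0635, 0.088], [0.0174, -0.0182, -0.003, 0, 0, -0.0635, 0.088], [0.0174, -0.0182, -0.003, 0, 0, -0.0635, 0.088], [0.0174, -0.0182, -0.003, 0, 0, -0.0635, 0.088], [0.0174, -0.0182, -0.003, 0, 0, -0.0635, 0.088]]]}}

```text
t: 1.77
position: [0.4941, 0.1394, 0.1783]
ee_rot: [0.701, 0.713, -0.0, -0.0]
contact_force: [1.0, 0.8, 0.3]
opening: 0.088
grasp_force: 0.0
```

```bash
cat >> h.py <<'E'
def st():
    s=bot.sense(); from scipy.spatial.transform import Rotation as Ro
    M=Ro.from_quat(s["ee_rot"]).as_matrix()
    print("t",s["t"],"pos",s["position"].round(4),"yhead",np.degrees(np.arctan2(M[1,1],M[0,1])).round(2),"z",M[:,2].round(4),"F",s["contact_force"].round(1),"M",s["ft_torque"].round(2),"open",round(s["opening"],4),"grip",round(s["grasp_force"],1),"q",s["joint_pos"].round(2))
    return s
E
python3 - <<'E'
from h import *
st(); c=read_camera("wrist"); cv2.imwrite("pics/w1.png",c["img"][:,:,::-1])
E
```

```text
t 1.7667 pos [0.4941 0.1394 0.1783] yhead 0.96 z [-7.e-04  0.e+00 -1.e+00] F [1.  0.8 0.3] M [-0.01  0.03  0.01] open 0.088 grip 0.0 q [0.05 0.34 1.62 0.   1.18 0.03]
```

View pics/w1.png

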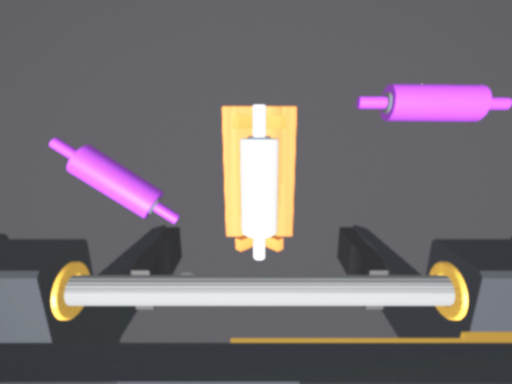

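The wrist view shows the steel roller in its rest at (259,185), centred between the fingers, with the purple look-alikes well to either side. Descending and gripping.

Emit:
{"method": "arm_command", "body": {"steps": [[[0, 0.0015, -0.018, 0, 0, 0, 0.088], [0, 0, -0.018, 0, 0, 0, 0.088], [0, 0, -0.018, 0, 0, 0, 0.088], [0, 0, -0.018, 0, 0, 0, 0.088], [0, 0, -0.018, 0, 0, 0, 0.088], [0, 0, -0.018, 0, 0, 0, 0.088], [0, 0, -0.014, 0, 0, 0, 0.088], [0, 0, -0.01, 0, 0, 0, 0.088], [0, 0, -0.007, 0, 0, 0, 0.088], [0, 0, -0.003, 0, 0, 0, 0.088]]]}}

```text
t: 2.65
position: [0.4932, 0.142, 0.036]
ee_rot: [0.7, 0.714, -0.0, -0.0]
contact_force: [0.1, 0.1, -0.4]
opening: 0.0875
grasp_force: 0.0
```

Emit:
{"method": "arm_command", "body": {"steps": [[[0, 0, 0, 0, 0, 0, 0.03], [0, 0, 0, 0, 0, 0, 0.03], [0, 0, 0, 0, 0, 0, 0.03], [0, 0, 0, 0, 0, 0, 0.03], [0, 0, 0, 0, 0, 0, 0.03], [0, 0, 0, 0, 0, 0, 0.03], [0, 0, 0, 0, 0, 0, 0.03], [0, 0, 0, 0, 0, 0, 0.03], [0, 0, 0, 0, 0, 0, 0.03], [0, 0, 0, 0, 0, 0, 0.03]]], "newtons": 40}}

```text
t: 3.48
position: [0.4938, 0.142, 0.0368]
ee_rot: [0.7, 0.714, 0.0, 0.0]
contact_force: [0.9, -0.3, -0.1]
opening: 0.0345
grasp_force: 40.0
```

```bash
python3 -c "
from h import *
st()"
```

```text
t 3.4833 pos [0.4938 0.142  0.0368] yhead 1.14 z [ 7.e-04  1.e-04 -1.e+00] F [ 0.9 -0.3 -0.1] M [-0.02 -0.25 -0.02] open 0.0345 grip 40.0 q [0.05 0.55 1.75 0.   0.85 0.03]
```

Emit:
{"method": "arm_command", "body": {"steps": [[[0, 0, 0.003, 0, 0, 0, 0.03], [0, 0, 0.007, 0, 0, 0, 0.03], [0, 0, 0.012, 0, 0, 0, 0.03], [0, 0, 0.015, 0, 0, 0, 0.03], [0, 0, 0.015, 0, 0, 0, 0.03], [0, 0, 0.015, 0, 0, 0, 0.03], [0, 0, 0.015, 0, 0, 0, 0.03], [0, 0, 0.015, 0, 0, 0, 0.03], [0, 0, 0.012, 0, 0, 0, 0.03], [0, 0, 0.006, 0, 0, 0, 0.03]]]}}

```text
t: 4.32
position: [0.4936, 0.142, 0.1534]
ee_rot: [0.7, 0.714, 0.001, 0.0]
contact_force: [-0.1, -0.1, -3.6]
opening: 0.0343
grasp_force: 40.0
```

Emit:
{"method": "arm_command", "body": {"steps": [[[-0.0009, -0.01, 0, 0, 0, -0.018, 0.03], [-0.0009, -0.016, 0, 0, 0, -0.018, 0.03], [-0.0009, -0.0185, 0, 0, 0, -0.0186, 0.03], [-0.0009, -0.0185, 0, 0, 0, -0.0186, 0.03], [-0.0009, -0.0185, 0, 0, 0, -0.0186, 0.03], [-0.0009, -0.0185, 0, 0, 0, -0.0186, 0.03], [-0.0009, -0.0185, 0, 0, 0, -0.0186, 0.03], [-0.0009, -0.0185, 0, 0, 0, -0.0186, 0.03], [-0.0009, -0.0185, 0, 0, 0, -0.0186, 0.03], [-0.0009, -0.0185, 0, 0, 0, -0.0186, 0.03]]]}}

```text
t: 5.15
position: [0.4835, -0.0334, 0.1508]
ee_rot: [0.764, 0.646, -0.001, -0.001]
contact_force: [0.8, -0.0, -3.5]
opening: 0.0346
grasp_force: 40.0
```

```bash
python3 -c "
from h import *
st()"
```

```text
t 5.15 pos [ 0.4835 -0.0334  0.1508] yhead -9.56 z [-1.9e-03  5.0e-04 -1.0e+00] F [ 0.8 -0.  -3.5] M [-0.09  0.11  0.  ] open 0.0346 grip 40.0 q [-0.31  0.32  1.74 -0.    1.09 -0.14]
```

Emit:
{"method": "arm_command", "body": {"steps": [[[-0.0007, -0.0185, 0, 0, 0, -0.0205, 0.03], [-0.0007, -0.0185, 0, 0, 0, -0.0205, 0.03], [-0.0007, -0.0185, 0, 0, 0, -0.0205, 0.03], [-0.0007, -0.0185, 0, 0, 0, -0.0205, 0.03], [-0.0007, -0.0185, 0, 0, 0, -0.0205, 0.03], [-0.0007, -0.0185, 0, 0, 0, -0.0205, 0.03], [-0.0007, -0.0185, 0, 0, 0, -0.0205, 0.03], [-0.0007, -0.0165, 0, 0, 0, -0.0205, 0.03], [-0.0007, -0.009, 0, 0, 0, -0.0205, 0.03], [-0.0006, -0.0041, 0, 0, 0, 0, 0.03]]]}}

```text
t: 5.98
position: [0.4769, -0.1923, 0.151]
ee_rot: [0.82, 0.572, -0.0, -0.001]
contact_force: [0.7, -0.1, -3.2]
opening: 0.0347
grasp_force: 40.0
```

Emit:
{"method": "arm_command", "body": {"steps": [[[0, 0, 0, 0, 0, 0, 0.03], [0, 0, 0, 0, 0, 0, 0.03], [0, 0, 0, 0, 0, 0, 0.03], [0, 0, 0, 0, 0, 0, 0.03], [0, 0, 0, 0, 0, 0, 0.03], [0, 0, 0, 0, 0, 0, 0.03], [0, 0, 0, 0, 0, 0, 0.03], [0, 0, 0, 0, 0, 0, 0.03], [0, 0, 0, 0, 0, 0, 0.03], [0, 0, 0, 0, 0, 0, 0.03]]]}}

```text
t: 6.82
position: [0.4776, -0.1911, 0.1517]
ee_rot: [0.819, 0.573, 0.0, 0.0]
contact_force: [-0.7, 0.2, -4.3]
opening: 0.0343
grasp_force: 40.0
```

```bash
cat > look.py <<'E'
from h import *
import sys
st()
C=np.array([.4766,-.1925]);a=np.radians(69.86);ey=np.array([np.cos(a),np.sin(a)]);ex=np.array([ey[1],-ey[0]])
out=[]
for n in ("top","wrist","scene"):
    c=read_camera(n);P=cloud(c);Z=P[...,2];hp=np.stack([(P[...,:2]-C)@ex,(P[...,:2]-C)@ey],-1)
    m=(abs(hp[...,0])<.03)&(abs(hp[...,1])<.1)
    t=c["img"].copy(); out.append(t[:,:,::-1])
    np.savez(n+"2.npz",hp=hp,Z=Z,img=c["img"])
    for s in (1,-1):   # axle stub ends
        f=m&(hp[...,1]*s>.06)&(hp[...,1]*s<.095)&(Z>float(sys.argv[2]))&(Z<float(sys.argv[2])+.03)
        if f.sum()>3: print(n,s,f.sum(),"mean",hp[f].mean(0).round(4),"x",np.percentile(hp[f][:,0],[5,95]).round(4),"ymax",abs(hp[f][:,1]).max().round(4),"z",np.percentile(Z[f],[50,95]).round(4))
cv2.imwrite(sys.argv[1],np.hstack([cv2.resize(out[1],(400,300)),cv2.resize(out[2][120:264,120:312],(400,300),interpolation=cv2.INTER_CUBIC)]))
E
python3 look.py pics/l1.png .15
```

```text
t 6.8167 pos [ 0.4776 -0.1911  0.1517] yhead -20.01 z [ 1.e-04 -0.e+00 -1.e+00] F [-0.7  0.2 -4.3] M [-0.09  0.13 -0.01] open 0.0343 grip 40.0 q [-0.61  0.38  1.65  0.    1.12 -0.26]
top 1 43 mean [-0.0007  0.0695] x [-0.0054  0.0047] ymax 0.0763 z [0.1743 0.1778]
wrist 1 1032 mean [0.0014 0.0679] x [-0.0036  0.0066] ymax 0.0754 z [0.1741 0.1756]
scene 1 48 mean [0.006  0.0678] x [0.0008 0.0093] ymax 0.0771 z [0.1726 0.1754]
scene -1 53 mean [ 0.0056 -0.0681] x [0.001  0.0089] ymax 0.0755 z [0.1718 0.1751]
```

View pics/l1.png

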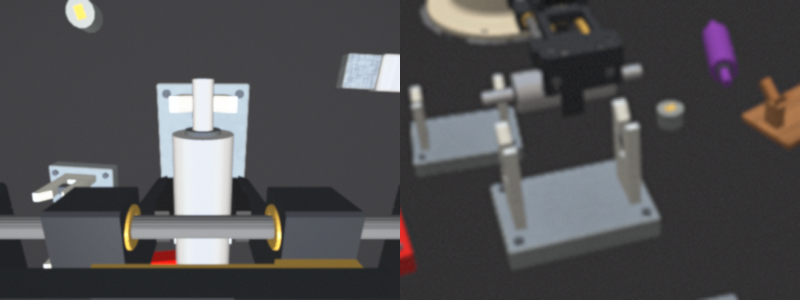

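The stub in the wrist panel (203,105) lies over the middle of the post at (204,103), and the scene panel shows the roller above and parallel to the large grey holder. Lowering into the mouths.

Emit:
{"method": "arm_command", "body": {"steps": [[[0, 0, -0.004, 0, 0, 0, 0.03], [0, 0, -0.006, 0, 0, 0, 0.03], [0, 0, -0.006, 0, 0, 0, 0.03], [0, 0, -0.006, 0, 0, 0, 0.03], [0, 0, -0.006, 0, 0, 0, 0.03], [0, 0, -0.006, 0, 0, 0, 0.03], [0, 0, -0.004, 0, 0, 0, 0.03], [0, 0, -0.004, 0, 0, 0, 0.03], [0, 0, -0.002, 0, 0, 0, 0.03], [0, 0, -0.001, 0, 0, 0, 0.03]]]}}

```text
t: 7.8
position: [0.4775, -0.1911, 0.1064]
ee_rot: [0.819, 0.573, -0.0, -0.0]
contact_force: [-1.1, 0.2, -4.0]
opening: 0.0337
grasp_force: 40.0
```

Emit:
{"method": "arm_command", "body": {"steps": [[[0, 0, -0.001, 0, 0, 0, 0.03], [0, 0, -0.001, 0, 0, 0, 0.03], [0, 0, -0.001, 0, 0, 0, 0.03], [0, 0, -0.001, 0, 0, 0, 0.03], [0, 0, -0.001, 0, 0, 0, 0.03], [0, 0, -0.001, 0, 0, 0, 0.03], [0, 0, -0.001, 0, 0, 0, 0.03], [0, 0, -0.001, 0, 0, 0, 0.03], [0, 0, -0.001, 0, 0, 0, 0.03], [0, 0, -0.001, 0, 0, 0, 0.03]]]}}

```text
t: 8.63
position: [0.4776, -0.1912, 0.0966]
ee_rot: [0.819, 0.573, -0.0, 0.0]
contact_force: [-0.6, 1.3, -4.1]
opening: 0.0347
grasp_force: 40.0
```

```bash
python3 look.py pics/l2.png .09
```

```text
t 8.6333 pos [ 0.4776 -0.1912  0.0966] yhead -20.01 z [-0. -0. -1.] F [-0.6  1.3 -4.1] M [-0.02  0.12 -0.06] open 0.0347 grip 40.0 q [-0.61  0.45  1.7  -0.    0.99 -0.26]
top 1 46 mean [-0.0034  0.0678] x [-0.0167  0.0109] ymax 0.0765 z [0.1177 0.1198]
wrist 1 1735 mean [0.0017 0.0656] x [-0.0143  0.0179] ymax 0.0754 z [0.1176 0.1198]
scene 1 69 mean [0.0153 0.0659] x [0.0016 0.029 ] ymax 0.0764 z [0.115  0.1196]
scene -1 108 mean [ 0.011  -0.0655] x [-0.0131  0.0294] ymax 0.0754 z [0.1142 0.1192]
```

View pics/l2.png

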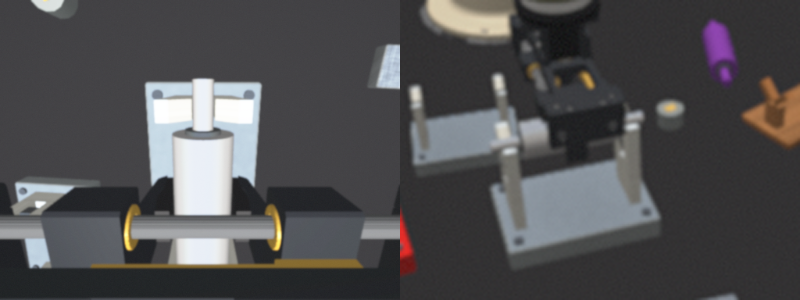

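The stubs have entered the slot mouths (stub column 203, post centre 204) with no side force. Going on slowly.

Emit:
{"method": "arm_command", "body": {"steps": [[[0, 0, -0.0007, 0, 0, 0, 0.03], [0, 0, -0.0007, 0, 0, 0, 0.03], [0, 0, -0.0007, 0, 0, 0, 0.03], [0, 0, -0.0007, 0, 0, 0, 0.03], [0, 0, -0.0007, 0, 0, 0, 0.03], [0, 0, -0.0007, 0, 0, 0, 0.03], [0, 0, -0.0007, 0, 0, 0, 0.03], [0, 0, -0.0007, 0, 0, 0, 0.03], [0, 0, -0.0007, 0, 0, 0, 0.03], [0, 0, -0.0007, 0, 0, 0, 0.03]]]}}

```text
t: 9.62
position: [0.4776, -0.1912, 0.0896]
ee_rot: [0.819, 0.573, -0.0, -0.0]
contact_force: [-0.1, -0.9, -3.5]
opening: 0.0341
grasp_force: 40.0
```

Emit:
{"method": "arm_command", "body": {"steps": [[[0, 0, -0.0006, 0, 0, 0, 0.03], [0, 0, -0.0006, 0, 0, 0, 0.03], [0, 0, -0.0006, 0, 0, 0, 0.03], [0, 0, -0.0006, 0, 0, 0, 0.03], [0, 0, -0.0006, 0, 0, 0, 0.03], [0, 0, -0.0006, 0, 0, 0, 0.03], [0, 0, -0.0006, 0, 0, 0, 0.03], [0, 0, -0.0006, 0, 0, 0, 0.03], [0, 0, -0.0006, 0, 0, 0, 0.03], [0, 0, -0.0006, 0, 0, 0, 0.03]]]}}

```text
t: 10.45
position: [0.4777, -0.1912, 0.0844]
ee_rot: [0.819, 0.574, 0.0, 0.0]
contact_force: [-4.3, 2.4, 7.9]
opening: 0.0342
grasp_force: 39.7
```

Emit:
{"method": "arm_command", "body": {"steps": [[[-0.0003, 0.0001, 0, 0, 0, 0, 0.03], [-0.0003, 0.0001, 0, 0, 0, 0, 0.03], [0, 0, 0, 0, 0, 0, 0.03], [0, 0, 0, 0, 0, 0, 0.03], [0, 0, -0.0003, 0, 0, 0, 0.03], [0, 0, -0.0003, 0, 0, 0, 0.03], [0, 0, -0.0003, 0, 0, 0, 0.03], [0, 0, -0.0003, 0, 0, 0, 0.03], [0, 0, -0.0003, 0, 0, 0, 0.03], [0, 0, -0.0003, 0, 0, 0, 0.03]]]}}

```text
t: 11.28
position: [0.4776, -0.1912, 0.0826]
ee_rot: [0.819, 0.573, 0.0, 0.001]
contact_force: [0.3, 0.8, 5.7]
opening: 0.0348
grasp_force: 39.7
```

```bash
python3 -c "
from h import *
st()"
```

```text
t 11.2833 pos [ 0.4776 -0.1912  0.0826] yhead -20.01 z [ 1.7e-03 -9.0e-04 -1.0e+00] F [0.3 0.8 5.7] M [0.16 0.01 0.05] open 0.0348 grip 39.7 q [-0.61  0.47  1.72  0.    0.95 -0.26]
```

Emit:
{"method": "arm_command", "body": {"steps": [[[0, 0, -0.0005, 0, 0, 0, 0.03], [0, 0, -0.0005, 0, 0, 0, 0.03], [0, 0, -0.0005, 0, 0, 0, 0.03], [0, 0, -0.0005, 0, 0, 0, 0.03], [0, 0, -0.0005, 0, 0, 0, 0.03], [0, 0, -0.0005, 0, 0, 0, 0.03], [0, 0, -0.0005, 0, 0, 0, 0.03], [0, 0, -0.0005, 0, 0, 0, 0.03], [0, 0, -0.0005, 0, 0, 0, 0.03], [0, 0, -0.0005, 0, 0, 0, 0.03]]]}}

```text
t: 12.12
position: [0.4776, -0.1912, 0.0776]
ee_rot: [0.819, 0.573, 0.0, 0.001]
contact_force: [0.9, 1.7, 5.5]
opening: 0.0348
grasp_force: 39.7
```

Emit:
{"method": "arm_command", "body": {"steps": [[[0, 0, -0.0004, 0, 0, 0, 0.03], [0, 0, -0.0004, 0, 0, 0, 0.03], [0, 0, -0.0004, 0, 0, 0, 0.03], [0, 0, -0.0004, 0, 0, 0, 0.03], [0, 0, -0.0004, 0, 0, 0, 0.03], [0, 0, -0.0003, 0, 0, 0, 0.03], [0, 0, -0.0003, 0, 0, 0, 0.03], [0, 0, -0.0003, 0, 0, 0, 0.03], [0, 0, -0.0003, 0, 0, 0, 0.03], [0, 0, -0.0003, 0, 0, 0, 0.03]]]}}

```text
t: 12.95
position: [0.4776, -0.1912, 0.0743]
ee_rot: [0.819, 0.573, 0.0, 0.001]
contact_force: [-0.9, 1.6, 12.1]
opening: 0.0346
grasp_force: 39.5
```

```bash
python3 look.py pics/l3.png .08; python3 - <<'E'
import numpy as np
for n in("top","wrist","scene"):
    d=np.load(n+"2.npz");hp,Z=d["hp"],d["Z"]
    for s in(1,-1):
        f=(abs(hp[...,0])<.003)&(hp[...,1]*s>.067)&(hp[...,1]*s<.075)&(Z>.07)&(Z<.12)
        g=(abs(abs(hp[...,0])-.022)<.003)&(abs(hp[...,1]*s-.06)<.005)&(Z>.1)&(Z<.14)
        if f.sum()>2: print(n,s,"stub top",np.percentile(Z[f],[50,95]).round(4),f.sum(),"post top",np.percentile(Z[g],[50,90]).round(4) if g.sum() else "")
E
```

```text
t 12.95 pos [ 0.4776 -0.1912  0.0743] yhead -20.01 z [ 1.8e-03 -9.0e-04 -1.0e+00] F [-0.9  1.6 12.1] M [ 0.32  0.18 -0.04] open 0.0346 grip 39.5 q [-0.61  0.48  1.72  0.    0.93 -0.26]
top 1 43 mean [-0.0025  0.0696] x [-0.0187  0.0057] ymax 0.0764 z [0.0971 0.1048]
wrist 1 1500 mean [0.0012 0.0668] x [-0.0164  0.0172] ymax 0.0756 z [0.0968 0.108 ]
scene 1 42 mean [0.0188 0.0656] x [-0.0044  0.0294] ymax 0.077 z [0.0967 0.1082]
scene -1 95 mean [ 0.013 -0.066] x [-0.0117  0.0293] ymax 0.0755 z [0.0957 0.1084]
top 1 stub top [0.0983 0.1002] 11 post top 
wrist 1 stub top [0.0972 0.0983] 279 post top [0.1216 0.1224]
scene -1 stub top [0.0969 0.0977] 6 post top [0.1217 0.1228]
```

Emit:
{"method": "arm_command", "body": {"steps": [[[0, 0, -0.0001, 0, 0, 0, 0.03], [0, 0, -0.0001, 0, 0, 0, 0.03], [0, 0, -0.0001, 0, 0, 0, 0.03], [0, 0, 0, 0, 0, 0, 0.03], [0, 0, 0, 0, 0, 0, 0.03], [0, 0, 0, 0, 0, 0, 0.03], [0, 0, 0, 0, 0, 0, 0.03], [0, 0, 0, 0, 0, 0, 0.03], [0, 0, 0, 0, 0, 0, 0.03], [0, 0, 0, 0, 0, 0, 0.03]]]}}

```text
t: 13.93
position: [0.4777, -0.1913, 0.0743]
ee_rot: [0.819, 0.573, 0.0, 0.001]
contact_force: [-0.8, 2.3, 12.0]
opening: 0.0341
grasp_force: 39.5
```

```bash
python3 -c "
from h import *
st()"
```

```text
t 13.9333 pos [ 0.4777 -0.1913  0.0743] yhead -20.01 z [ 0.0019 -0.0011 -1.    ] F [-0.8  2.3 12. ] M [0.33 0.31 0.01] open 0.0341 grip 39.5 q [-0.61  0.48  1.72  0.    0.93 -0.26]
```

Emit:
{"method": "arm_command", "body": {"steps": [[[0, 0, -0.0001, 0, 0, 0, 0.03], [0, 0, -0.0001, 0, 0, 0, 0.03], [0, 0, -0.0001, 0, 0, 0, 0.03], [0, 0, -0.0001, 0, 0, 0, 0.03], [0, 0, 0, 0, 0, 0, 0.03], [0, 0, 0, 0, 0, 0, 0.03], [0, 0, 0, 0, 0, 0, 0.03], [0, 0, 0, 0, 0, 0, 0.03], [0, 0, 0, 0, 0, 0, 0.03], [0, 0, 0, 0, 0, 0, 0.03]]]}}

```text
t: 14.77
position: [0.4777, -0.1913, 0.0742]
ee_rot: [0.819, 0.574, 0.0, 0.001]
contact_force: [-2.9, 3.6, 14.9]
opening: 0.034
grasp_force: 39.4
```

```bash
python3 -c "
from h import *
st()"
```

```text
t 14.7667 pos [ 0.4777 -0.1913  0.0742] yhead -20.01 z [ 0.002  -0.0012 -1.    ] F [-2.9  3.6 14.9] M [ 0.4   0.42 -0.02] open 0.034 grip 39.4 q [-0.61  0.48  1.72  0.    0.93 -0.26]
```

At least one end is on its stop. I rock the roller very slightly about the holder's x to seat and test each end.

Emit:
{"method": "arm_command", "body": {"steps": [[[0, 0, 0, 0.003, -0.0011, 0, 0.03], [0, 0, 0, 0.003, -0.0011, 0, 0.03], [0, 0, 0, 0.003, -0.0011, 0, 0.03], [0, 0, 0, 0.003, -0.0011, 0, 0.03], [0, 0, 0, 0, 0, 0, 0.03], [0, 0, 0, 0, 0, 0, 0.03], [0, 0, 0, 0, 0, 0, 0.03], [0, 0, 0, 0, 0, 0, 0.03], [0, 0, 0, 0, 0, 0, 0.03], [0, 0, 0, 0, 0, 0, 0.03]]]}}

```text
t: 15.6
position: [0.4778, -0.1911, 0.0742]
ee_rot: [0.819, 0.574, 0.006, -0.003]
contact_force: [-1.7, 4.5, 15.7]
opening: 0.0346
grasp_force: 39.4
```

```bash
python3 -c "
from h import *
st()"
```

```text
t 15.6 pos [ 0.4778 -0.1911  0.0742] yhead -20.01 z [ 0.0066  0.011  -0.9999] F [-1.7  4.5 15.7] M [0.51 0.42 0.02] open 0.0346 grip 39.4 q [-0.61  0.48  1.72  0.02  0.94 -0.28]
```

Emit:
{"method": "arm_command", "body": {"steps": [[[0, 0, 0, -0.004, 0.0015, 0, 0.03], [0, 0, 0, -0.004, 0.0015, 0, 0.03], [0, 0, 0, -0.004, 0.0014, 0, 0.03], [0, 0, 0, -0.003, 0.0011, 0, 0.03], [0, 0, 0, -0.003, 0.0011, 0, 0.03], [0, 0, 0, -0.003, 0.0011, 0, 0.03], [0, 0, 0, 0, 0, 0, 0.03], [0, 0, 0, 0, 0, 0, 0.03], [0, 0, 0, 0, 0, 0, 0.03], [0, 0, 0, 0, 0, 0, 0.03]]]}}

```text
t: 16.43
position: [0.4776, -0.1914, 0.0742]
ee_rot: [0.819, 0.574, -0.004, 0.004]
contact_force: [-3.0, 3.0, 14.9]
opening: 0.0344
grasp_force: 39.4
```

```bash
python3 -c "
from h import *
st()"
```

```text
t 16.4333 pos [ 0.4776 -0.1914  0.0742] yhead -20.01 z [-0.0014 -0.0104 -0.9999] F [-3.   3.  14.9] M [ 0.37  0.53 -0.04] open 0.0344 grip 39.4 q [-0.6   0.48  1.72 -0.01  0.93 -0.25]
```

Emit:
{"method": "arm_command", "body": {"steps": [[[0, 0, 0, 0.003, -0.0011, 0, 0.03], [0, 0, 0, 0.003, -0.0011, 0, 0.03], [0, 0, 0, 0.003, -0.0011, 0, 0.03], [0, 0, -0.0001, 0, 0, 0, 0.03], [0, 0, -0.0001, 0, 0, 0, 0.03], [0, 0, -0.0001, 0, 0, 0, 0.03], [0, 0, 0, 0, 0, 0, 0.03], [0, 0, 0, 0, 0, 0, 0.03], [0, 0, 0, 0, 0, 0, 0.03], [0, 0, 0, 0, 0, 0, 0.03]]]}}

```text
t: 17.27
position: [0.4777, -0.1913, 0.0742]
ee_rot: [0.819, 0.574, 0.0, 0.001]
contact_force: [-2.4, 4.0, 18.0]
opening: 0.0343
grasp_force: 39.3
```

```bash
cat > lev.py <<'E'
from h import *
st()
C=np.array([.4766,-.1925]);a=np.radians(69.86);ey=np.array([np.cos(a),np.sin(a)]);ex=np.array([ey[1],-ey[0]])
for n in ("scene","top","wrist"):
    c=read_camera(n);P=cloud(c);Z=P[...,2]
    h0,h1=(P[...,:2]-C)@ex,(P[...,:2]-C)@ey
    for s in (1,-1):
        f=(abs(h0)<.009)&(h1*s>.0675)&(h1*s<.0755)&(Z>.06)&(Z<.125)
        b=(abs(h0)<.019)&(h1*s>.02)&(h1*s<.044)&(Z>.09)&(Z<.125)
        print(n,s,"stub",f.sum(),np.percentile(Z[f],[50,80,95]).round(4) if f.sum()>3 else "","barrel",b.sum(),np.percentile(Z[b],[50,95]).round(4) if b.sum()>3 else "")
E
python3 lev.py
```

```text
t 17.2667 pos [ 0.4777 -0.1913  0.0742] yhead -20.01 z [ 0.0021 -0.0013 -1.    ] F [-2.4  4.  18. ] M [ 0.46  0.61 -0.01] open 0.0343 grip 39.3 q [-0.61  0.48  1.72  0.    0.93 -0.26]
scene 1 stub 8 [0.0943 0.0958 0.0968] barrel 0 
scene -1 stub 22 [0.0952 0.0971 0.0986] barrel 127 [0.1057 0.1098]
top 1 stub 21 [0.0968 0.0979 0.0986] barrel 0 
top -1 stub 0  barrel 0 
wrist 1 stub 558 [0.0965 0.0974 0.0981] barrel 4163 [0.1076 0.1099]
wrist -1 stub 0  barrel 1557 [0.1069 0.1097]
```

Both barrel ends read the same height (0.1099 and 0.1097 m), and the axle is 30 mm below the post tops. About 22 N gives no further motion, so both blocks are home. Now I relieve the load and release.

Emit:
{"method": "arm_command", "body": {"steps": [[[0, 0, 0.0002, 0, 0, 0, 0.03], [0, 0, 0.0002, 0, 0, 0, 0.03], [0, 0, 0.0002, 0, 0, 0, 0.03], [0, 0, 0, 0, 0, 0, 0.036], [0, 0, 0, 0, 0, 0, 0.04], [0, 0, 0, 0, 0, 0, 0.05], [0, 0, 0, 0, 0, 0, 0.06], [0, 0, 0, 0, 0, 0, 0.065], [0, 0, 0, 0, 0, 0, 0.065], [0, 0, 0, 0, 0, 0, 0.065]]]}}

```text
t: 18.25
position: [0.477, -0.1909, 0.0729]
ee_rot: [0.819, 0.573, -0.0, -0.0]
contact_force: [0.4, 0.5, 1.3]
opening: 0.0649
grasp_force: 0.0
```

Emit:
{"method": "arm_command", "body": {"steps": [[[0, 0, 0.003, 0, 0, 0, 0.065], [0, 0, 0.006, 0, 0, 0, 0.065], [0, 0, 0.01, 0, 0, 0, 0.065], [0, 0, 0.015, 0, 0, 0, 0.065], [0, 0, 0.015, 0, 0, 0, 0.065], [0, 0, 0.015, 0, 0, 0, 0.065], [0, 0, 0.015, 0, 0, 0, 0.065], [0, 0, 0.015, 0, 0, 0, 0.065], [0, 0, 0.01, 0, 0, 0, 0.065], [0, 0, 0.005, 0, 0, 0, 0.065]]]}}

```text
t: 19.08
position: [0.4774, -0.1912, 0.184]
ee_rot: [0.819, 0.574, 0.0, 0.001]
contact_force: [-0.1, 0.9, 0.2]
opening: 0.065
grasp_force: 0.0
```

```bash
python3 lev.py; python3 look.py pics/l4.png .08
```

```text
t 19.0833 pos [ 0.4774 -0.1912  0.184 ] yhead -20.01 z [ 0.0023 -0.0016 -1.    ] F [-0.1  0.9  0.2] M [-0.07  0.07 -0.03] open 0.065 grip 0.0 q [-0.61  0.34  1.61  0.    1.19 -0.26]
scene 1 stub 7 [0.0959 0.0972 0.0978] barrel 136 [0.1063 0.1103]
scene -1 stub 24 [0.0954 0.0972 0.0985] barrel 140 [0.1066 0.1104]
top 1 stub 22 [0.0971 0.098  0.0992] barrel 0 
top -1 stub 0  barrel 0 
wrist 1 stub 162 [0.0967 0.0977 0.0987] barrel 1297 [0.1076 0.1101]
wrist -1 stub 55 [0.0966 0.0975 0.0981] barrel 1030 [0.1076 0.1102]
t 19.2333 pos [ 0.4769 -0.1909  0.182 ] yhead -20.01 z [-0. -0. -1.] F [-0.5  0.2 -0. ] M [-0.02  0.1  -0.04] open 0.0648 grip 0.0 q [-0.61  0.34  1.61 -0.    1.19 -0.26]
top 1 63 mean [-0.0009  0.0673] x [-0.0187  0.0084] ymax 0.0765 z [0.0968 0.1083]
wrist 1 369 mean [0.0018 0.0669] x [-0.0086  0.0121] ymax 0.0748 z [0.0966 0.0988]
wrist -1 160 mean [ 0.0016 -0.065 ] x [-0.0052  0.0088] ymax 0.0721 z [0.0965 0.0986]
scene 1 48 mean [0.0167 0.0655] x [-0.0054  0.0294] ymax 0.0763 z [0.0969 0.1084]
scene -1 86 mean [ 0.0119 -0.0663] x [-0.0101  0.0291] ymax 0.0753 z [0.096  0.1082]
```

View pics/l4.png

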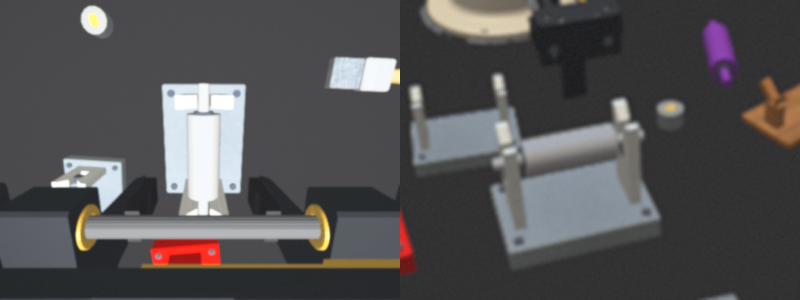

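The roller lies level in both slots (wrist panel (203,160), scene panel (570,148)). Both stub tops read 0.0975 to 0.098 m, the gripper is clear, and the bystanders are in place.

```bash
python3 -c "
from h import *
print(ticket.hand_in())"
```

```text
the job is handed in; nothing more can be done
None
```

The roller lies level and released in the large grey holder, with both bearing blocks pressed home by my force and height readings (about 22 N at most in the readings). The job was handed in at about 19 s, and no verdict came back.

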